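# Set the stock tags on the assembly bench

## Task

With a fingertip, gently push over the hinged stock tags on the white board so that the tag in front of each full bin lies with its green face up and the tag in front of every bin that is not full lies with its red face up. Tags that already show the right colour stay that way in the end. Nothing is picked up: leave the bins and everything else on the bench where they stand.

Things in the scene. Friction and masses are not known exactly. Their poses are not given: they have to be found in the camera images.
- board: white stock board lying flat and fixed on the bench, 275 x 490 x 10 mm thick. Origin: on the bench under the middle of the row of four tags; its x axis points from the tags to the bins, its y axis along the row (left, seen from the robot). It turns up to 0.25 rad. Four tag stands stand in a row 120 mm apart, in any order, with one bin behind each (+x side)
- stand_1_hinge (a point): middle of the hinge of the fixed grey stand that carries tag_1, 32 mm above the bench; axes as the board's, hinge line along x. Stand base 70 (x) x 50 (y) x 6 mm; two cheeks at x = +-29 mm, 6 mm thick, reach 6 mm above the hinge. This tag's bin stands straight behind it, bin centre about 110 mm along +x
- tag_1 (a joint): flip tag: plate 44 (x) x 50 mm long x 5 mm, 35 g, one face green, one red. +0.7 rad (stop): leans right (-y), GREEN up; 0 upright; -0.7 (stop): leans left (+y), RED up. Leaning, its free edge is 70 mm above the bench, 32 mm beside the hinge. Swings freely: pushed sideways past upright, it falls to the other stop and stays. Clear of a neighbour leaning towards it: 52 mm or more
- stand_2_hinge (a point): middle of the hinge of the fixed grey stand that carries tag_2, 32 mm above the bench; axes as the board's, hinge line along x. Stand base 70 (x) x 50 (y) x 6 mm; two cheeks at x = +-29 mm, 6 mm thick, reach 6 mm above the hinge. This tag's bin stands straight behind it, bin centre about 110 mm along +x
- tag_2 (a joint): flip tag: plate 44 (x) x 50 mm long x 5 mm, 35 g, one face green, one red. +0.7 rad (stop): leans right (-y), GREEN up; 0 upright; -0.7 (stop): leans left (+y), RED up. Leaning, its free edge is 70 mm above the bench, 32 mm beside the hinge. Swings freely: pushed sideways past upright, it falls to the other stop and stays. Clear of a neighbour leaning towards it: 52 mm or more
- stand_3_hinge (a point): middle of the hinge of the fixed grey stand that carries tag_3, 32 mm above the bench; axes as the board's, hinge line along x. Stand base 70 (x) x 50 (y) x 6 mm; two cheeks at x = +-29 mm, 6 mm thick, reach 6 mm above the hinge. This tag's bin stands straight behind it, bin centre about 110 mm along +x
- tag_3 (a joint): flip tag: plate 44 (x) x 50 mm long x 5 mm, 35 g, one face green, one red. +0.7 rad (stop): leans right (-y), GREEN up; 0 upright; -0.7 (stop): leans left (+y), RED up. Leaning, its free edge is 70 mm above the bench, 32 mm beside the hinge. Swings freely: pushed sideways past upright, it falls to the other stop and stays. Clear of a neighbour leaning towards it: 52 mm or more
- stand_4_hinge (a point): middle of the hinge of the fixed grey stand that carries tag_4, 32 mm above the bench; axes as the board's, hinge line along x. Stand base 70 (x) x 50 (y) x 6 mm; two cheeks at x = +-29 mm, 6 mm thick, reach 6 mm above the hinge. This tag's bin stands straight behind it, bin centre about 110 mm along +x
- tag_4 (a joint): flip tag: plate 44 (x) x 50 mm long x 5 mm, 35 g, one face green, one red. +0.7 rad (stop): leans right (-y), GREEN up; 0 upright; -0.7 (stop): leans left (+y), RED up. Leaning, its free edge is 70 mm above the bench, 32 mm beside the hinge. Swings freely: pushed sideways past upright, it falls to the other stop and stays. Clear of a neighbour leaning towards it: 52 mm or more
- bin_a: loose blue open-topped bin, 92 (x) x 96 (y) x 55 mm high, on the board behind a tag. FULL: a close row of seven green circuit boards on edge, standing to 62 mm, above the rim. Origin: centre of its underside
- bin_b: loose blue open-topped bin, 92 (x) x 96 (y) x 55 mm high, on the board behind a tag. FULL: a close row of seven green circuit boards on edge, standing to 62 mm, above the rim. Origin: centre of its underside
- bin_c: loose blue open-topped bin, 92 (x) x 96 (y) x 55 mm high, on the board behind a tag. NOT full: one circuit board lying on its floor. Origin: centre of its underside
- bin_d: loose blue open-topped bin, 92 (x) x 96 (y) x 55 mm high, on the board behind a tag. NOT full: empty. Origin: centre of its underside
- module: loose black module with a small green board on it, 36 x 52 x 22 mm, lying on the front strip of the board; origin centre of underside. Bystander
- screwdriver: loose screwdriver, 170 mm long, lying on the bench left of the board; bystander
- reel: loose yellow reel, 68 mm across, 30 mm high, on the bench left of the board; origin centre of underside. Bystander
- flux: loose small bottle, 44 mm across, 100 mm high, standing on the bench right of the board; origin centre of underside. Bystander
Not all that is in view belongs to the job. What is shaped like the bin_b but brown or pink is not meant.

How it is judged:
By the outcome, as a careful person would: the job done as asked, in the order asked, and still so for the second after the job is handed in, with the robot touching nothing.
It also fails if it takes over 50 s, if anything falls off the work surface, if the arm or the gripper's body presses on something with over 40 N, if the wrist force passes 120 N, or if a joint passes its speed limit or range.

## Robot

A 6-joint arm with a two-finger parallel gripper is mounted at the origin on the work surface. World frame = base frame: x ahead of the robot, y to its left, z up, the work surface at z = 0. Lengths are in m, angles in rad, forces in N, time in s.
With the tool pointing down it reaches from about 0.325 to 0.9 m from the base axis. Payload 6.1 kg.
Tool frame: the origin (TCP) lies midway between the tips of the shut fingers; the grasp point (between the pads) lies 19 mm behind it; z points along the fingers, y is the line along which they close (so a half turn about z gives the same grasp; the last joint's range is limited). The gripper opens to 85 mm and grips with 20 to 120 N. Pads are 22 mm wide; open, the fingers measure 114 mm over their backs; the gripper's body (76 mm by 85 mm) begins 54 mm behind the grasp point. The pads swing forward as they close: fully open they stand 13 mm farther back than shut.
Start: joints at [-1.417, 0.22, 1.526, -0, 1.395, -0.126], TCP at [0.173, -0.601, 0.231] pointing down, gripper open.
Joint ranges: [-2.98, 2.98], [-0.91, 2.08], [0.09, 2.57], [-1.24, 4.39], [0.2, 2.65], [-2.68, 2.68]. Speed limits (rad/s): [2.57, 2.57, 3.01, 3.14, 3.14, 3.14].

## Interface

Orientations are given as [roll, pitch, yaw] about the fixed x, y, z axes, in that order (R = Rz(yaw) Ry(pitch) Rx(roll)).
In Python, from plant import movep, move_l, set_joints, gripper_to, hold, inverse_kinematics, observe, get_image, get_calibration, Unreachable, job_done gives the robot as it stands. Calls block until the motion is done:
- movep(position, orientation): joint-space move of the TCP to a pose.
- move_l(position, feed=0.15, rotation=None, max_force=None): straight line of the TCP; rotation=None keeps the orientation; feed is the mean speed in m/s. With max_force (N) it stops when the force on the tool has changed by that much, and returns True; else False.
- set_joints(angles): joint-space move.
- gripper_to(opening, f_grip=None): finger opening in m; f_grip is the grip in N (None keeps the last); returns when the fingers have stopped.
- hold(seconds).
- inverse_kinematics(position, orientation): joint angles nearest the present ones, or None.
- observe(): the state.
- get_image(name): name is "scene" or "top" or "wrist"; returns (picture, depth): 420x560x3 uint8, red, green, blue; 420x560 float32, m along the optical axis (not along the pixel's ray), 0 where there is no reading.
- get_calibration(name): a dict with "intrinsics" (3x3 intrinsics, pixels), "dist_coeffs" ([k1, k2, p1, p2, k3] as OpenCV has them; the pictures are not rectified), "world_from_camera" (4x4, takes a point from camera to world coordinates). Camera axes: x right, y down, z forward; pixel columns grow to the right and rows downward; lengths in m; the calibration is good to about 2 mm. A picture is of the moment at which its call begins: read the wrist's pose just before it. get_calibration takes no time and is no camera call; for the wrist camera it gives the pose at the moment of the call.
A pose or a line that the arm cannot do raises Unreachable and nothing moves.
- job_done(): hands the job in; it is judged then, once.
The state is a dict: "time_s": time; "q": joint angles; "joint_velocities": joint speeds; "joint_torque": joint torques, N m; "eef_pos": TCP position; "tcp_rot": TCP orientation; "ft_force": force on the tool from outside, world axes, zero at the start; "torque": the same for the moment, N m; "opening": finger opening in m; "grasp_force": force on a finger pad.
Only numpy, scipy, OpenCV 4.12 (cv2) and the standard library are available. Lean on these libraries where they do the work, as an engineer would, in place of code of your own. Each camera call takes 0.05 s, during which the arm holds its last target. There are 200 camera calls.

## Working session

There is one attempt and no reset: what is moved stays moved. The work goes in short steps, each a Python script; the robot and the scene stay as the last script left them, time stands still between calls to the robot, and variables do not carry over. Pictures are saved under pics/ and viewed, at most 10 in all, crops included, and the job is handed in when it is done.

```bash
ls; mkdir -p pics; python3 - <<'E'
from plant import *
import cv2,numpy as np
for n in ("top","scene"):
    im,d=get_image(n); cv2.imwrite(f"pics/{n}1.png",im[:,:,::-1]); np.savez(f"{n}.npz",im=im,d=d,**get_calibration(n))
    c=get_calibration(n); print(n,np.round(c["intrinsics"],1).tolist(),c["dist_coeffs"],np.round(c["world_from_camera"],3).tolist(),(d>0).mean())
print(observe()["time_s"])
E
```

```text
pics
top [[387.3, 0.0, 277.2], [0.0, 387.3, 214.5], [0.0, 0.0, 1.0]] [-0.05604066  0.          0.          0.          0.        ] [[0.026, -0.985, 0.169, 0.391], [-0.999, -0.031, -0.028, 0.088], [0.033, -0.168, -0.985, 0.903], [0.0, 0.0, 0.0, 1.0]] 0.9958801020408163
scene [[542.0, 0.0, 289.6], [0.0, 542.0, 206.5], [0.0, 0.0, 1.0]] [-0.219524  0.        0.        0.        0.      ] [[0.862, 0.43, -0.268, 0.84], [0.506, -0.723, 0.47, -0.499], [0.008, -0.541, -0.841, 1.089], [0.0, 0.0, 0.0, 1.0]] 0.9958673469387755
0.1
```

View pics/top1.png

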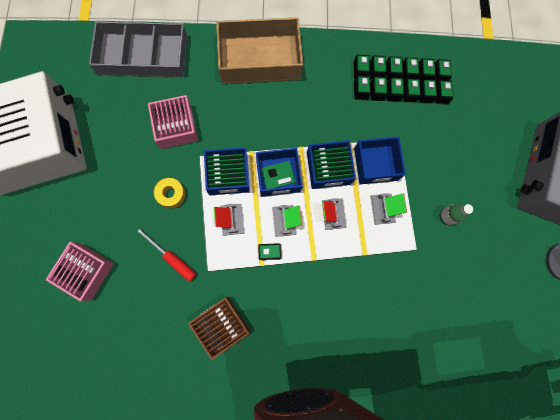

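View pics/scene1.png

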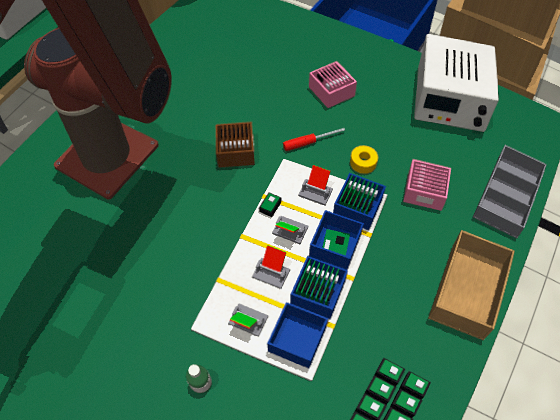

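The top view shows, from left (+y):

| Tag | Pixel | Colour now | Bin behind it |
|---|---|---|---|
| 1 | (224,217) | red | full |
| 2 | (292,217) | green | one board |
| 3 | (330,211) | red | full |
| 4 | (396,205) | green | empty |

All four tags show the wrong colour. The scene view agrees. Next I'll locate the tag faces.

```bash
cat > loc.py <<'E'
import cv2,numpy as np
def faces(f):
    """3D face centres of red/green tag blobs: depth-based and by ray on face-centre plane"""
    z=np.load(f); im,d,K,D,T=(z[k] for k in("im","d","intrinsics","dist_coeffs","world_from_camera"))
    hsv=cv2.cvtColor(im,cv2.COLOR_RGB2HSV); h,s,v=cv2.split(hsv); out=[]
    for n,m in(("red",((h<8)|(h>172))&(s>180)&(v>120)),("green",(h>48)&(h<70)&(s>160)&(v>150))):
        _,L,st,c=cv2.connectedComponentsWithStats(cv2.morphologyEx(m.astype(np.uint8),cv2.MORPH_OPEN,np.ones((3,3))))
        for i in range(1,len(st)):
            if st[i,4]<80: continue
            ys,xs=np.nonzero(L==i)
            u=cv2.undistortPoints(np.stack([xs,ys],1).astype(np.float64)[:,None],K,D)[:,0]
            r=np.c_[u,np.ones(len(u))]
            P=(r*d[ys,xs][:,None])@T[:3,:3].T+T[:3,3]
            w=np.r_[r.mean(0)]@T[:3,:3].T; R=T[:3,3]+w*(0.053-T[2,3])/w[2]
            out.append((n,c[i].round(0),st[i,4],P.mean(0),R,P[:,2].min(),P[:,2].max()))
    return out
if __name__=="__main__":
    for f in("top.npz","scene.npz"):
        print(f)
        for o in faces(f): print(o[0],o[1],o[2],o[3].round(4),o[4].round(4),np.round(o[5:],3))
E
python3 loc.py
```

```text
top.npz
red [330. 211.] 192 [ 0.5458 -0.0519  0.0658] [ 0.5483 -0.0539  0.053 ] [0.038 0.903]
red [223. 217.] 281 [0.5265 0.1832 0.0612] [0.5279 0.1843 0.053 ] [0.036 0.903]
red [179. 266.] 377 [0.4186 0.2792 0.0296] [0.4178 0.2741 0.053 ] [0.015 0.903]
green [395. 205.] 336 [ 0.5664 -0.2021  0.0596] [ 0.5678 -0.2045  0.053 ] [0.036 0.903]
green [292. 217.] 282 [0.5308 0.0307 0.0631] [0.5326 0.0299 0.053 ] [0.035 0.903]
scene.npz
red [299. 141.] 264 [0.4246 0.2746 0.0297] [0.4338 0.2577 0.053 ] [0.007 1.089]
red [318. 177.] 341 [0.5272 0.1849 0.0534] [0.5271 0.1852 0.053 ] [0.032 0.077]
red [273. 258.] 379 [ 0.5478 -0.0532  0.0539] [ 0.5476 -0.0528  0.053 ] [0.033 0.075]
green [287. 226.] 89 [0.5364 0.0253 0.0677] [0.532  0.0328 0.053 ] [0.032 1.089]
green [243. 319.] 190 [ 0.5674 -0.2021  0.0547] [ 0.5669 -0.2017  0.053 ] [0.016 0.076]
```

```bash
cat > push.py <<'E'
from plant import *
import numpy as np,sys
yaw=0.105; u=np.array([-np.sin(yaw),np.cos(yaw)]); c=np.array([.5434,-.0103])
H={i+1:c+u*o for i,o in enumerate((.18,.06,-.06,-.18))}
ZL,ZH=.054,.15
def flip(i,side):            # side: +1 tag leans left (+y), -1 right; push from that side
    a=H[i]+side*.057*u; b=H[i]+side*.001*u
    R=min(([np.pi,0,yaw+s*np.pi/2] for s in(1,-1)),key=lambda r:np.abs(inverse_kinematics([*a,ZH],r)-np.array(observe()["q"])).max())
    movep([*a,ZH],R)
    for p,f in(([*a,ZL],.12),([*b,ZL],.08),([*b,ZH],.15)):
        if move_l(p,feed=f,max_force=15): print("force stop",i,p,observe()["ft_force"]); move_l([*observe()["eef_pos"][:2],ZH]); return
    print(i,"done",round(observe()["time_s"],1))
E
python3 - <<'E'
from push import *
import cv2
gripper_to(0.0); flip(4,-1); flip(2,-1)
im,d=get_image("scene"); cv2.imwrite("pics/s2.png",im[:,:,::-1])
E
```

```text
4 done 5.4Traceback (most recent call last):
  File "<stdin>", line 3, in <module>
  File "push.py", line 8, in flip
    R=min(([np.pi,0,yaw+s*np.pi/2] for s in(1,-1)),key=lambda r:np.abs(inverse_kinematics([*a,ZH],r)-np.array(observe()["q"])).max())
  File "push.py", line 8, in <lambda>
    R=min(([np.pi,0,yaw+s*np.pi/2] for s in(1,-1)),key=lambda r:np.abs(inverse_kinematics([*a,ZH],r)-np.array(observe()["q"])).max())
                                                                       ~~~~~~~~~~~~~~~~~~~~~~~~~~~~~^~~~~~~~~~~~~~~~~~~~~~~~~
TypeError: unsupported operand type(s) for -: 'NoneType' and 'float'
```

```bash
python3 - <<'E'
s=open("push.py").read().split("\n")
i=[k for k,l in enumerate(s) if "R=min" in l][0]
s[i]="""    cost=lambda r:np.inf if (q:=inverse_kinematics([*a,ZH],r)) is None else np.abs(np.array(q)-observe()["q"]).max()
    R=min(([np.pi,0,yaw+s*np.pi/2] for s in(1,-1)),key=cost)"""
open("push.py","w").write("\n".join(s))
E
python3 - <<'E'
from push import *
import cv2
flip(2,-1)
im,d=get_image("scene"); cv2.imwrite("pics/s2.png",im[:,:,::-1])
E
```

```text
2 done 8.8
```

View pics/s2.png

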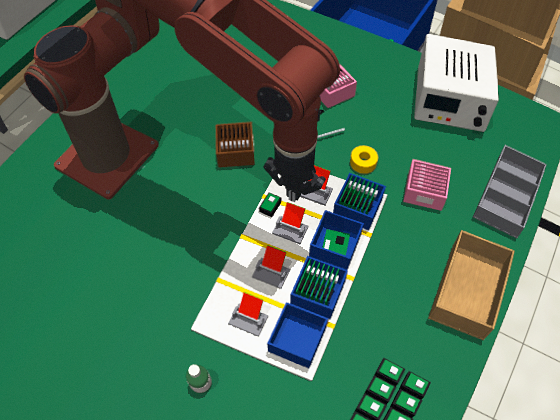

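Tags 2 (293,217) and 4 (251,306) now show red and nothing else has moved. Next are tags 3 and 1.

```bash
python3 - <<'E'
from push import *
import cv2
flip(3,1); flip(1,1)
move_l([*(observe()["eef_pos"][:2]),.25])
movep([.35,-.45,.3],[np.pi,0,yaw-np.pi/2] if inverse_kinematics([.35,-.45,.3],[np.pi,0,yaw-np.pi/2]) is not None else [np.pi,0,yaw+np.pi/2])
ims=[get_image(n)[0] for n in("top","scene")]
cv2.imwrite("pics/f3.png",cv2.resize(np.vstack([ims[0][110:300,130:500],ims[1][120:400,170:540]]),None,fx=1.25,fy=1.25)[:,:,::-1])
print(observe()["time_s"])
E
```

```text
3 done 11.8
1 done 15.5
18.7
```

View pics/f3.png

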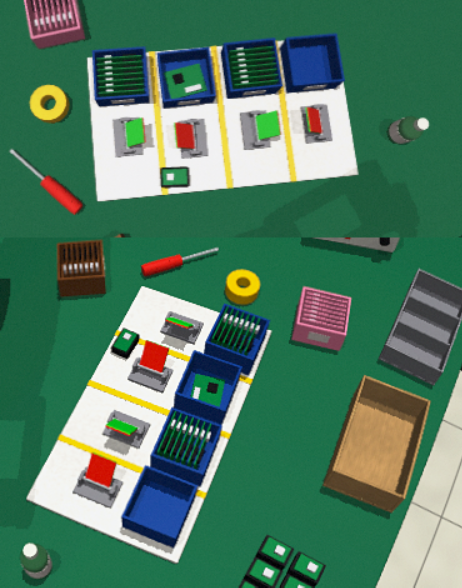

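The top crop reads green (135,133), red (185,137), green (267,125), red (313,120). That matches full, not full, full, empty, and the bins and other items stand where they were.

```bash
python3 -c "
from plant import *
print(job_done())"
```

```text
the job is handed in; nothing more can be done
None
```

All four tags showed the wrong colour, so I flipped each one: the tags at both full bins now show green and the other two show red; nothing else appears to have moved, and I handed the job in at about 19 s.

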